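Set up a mill roll for a run-out check

TASK

Set up the mill roll for a run-out check on the granite plate: the vee block with the end stop goes on the left, stop plate outward, the plain vee block on the right in line with it, and the roll across both, a journal in each vee, plain end within 10 mm of the stop, square drive end out to the right. Last, stand the dial indicator upright on the plate behind the roll, its foot pressing on top of the barrel at mid-length. Set all down gently, let go, and leave the loupe and the tape where they lie.

Things in the scene. Friction and masses are not known exactly. Their poses are not given: they have to be found in the camera images.
- surface_plate: Dark grey granite surface plate, 200 mm deep (its x) by 220 mm wide (its y), top 30 mm above the table; does not move. Origin: centre of its underside, on the table. Its +x points away from the robot (behind), its +y to the left.
- stop_block: Steel vee block, 44 mm wide (x), 26 thick (y), 40 high, 0.33 kg; 90 degree vee along y, 28 wide, 14 deep. A dark stop plate (40 wide, 46 high, 5 thick) on its +y face, inner side at y = +13 mm, closes that end of the vee. Origin: centre of the block's underside. An 18 mm shaft in the vee has its axis 38.7 mm above the origin. Grip from above across the 44 mm (side faces +-x).
- plain_block: Steel vee block without a stop, otherwise the same: 44 mm (x) by 26 (y) by 40 high, vee along y, 0.28 kg; either end may face either way. Origin: centre of its underside. Grip as the other.
- mill_roll: Steel roll of a small rolling mill, 0.74 kg, lying in a wooden rest. Origin on the axis at mid-barrel, x along the axis to the square drive end. Barrel 36 mm thick, x -35 to +35; journals 18 mm thick to x = -79 (plain end) and +79, with 24 mm collars for 4 mm next to the barrel; then a 12 mm square to +99. May turn about x. Grip the barrel from above at mid-length.
- roll_rest: Wooden rest in which the roll lies at the start, axis 40 mm above the table: board 64 (x) by 136 (y) by 12 mm, two vee cheeks 41 mm high at y = +-56 that carry the journals; fixed. Origin: centre of the underside; the roll lies along its y, square end to -y.
- indicator: Dial indicator on a stand, 0.7 kg. Grey base x -24 to +36, 56 wide (y), 26 mm high; column 14 mm thick over the origin, top at 156; at height 98 an arm to -x carries a 42 mm dial; under it, at x = -65, y = 0, a spindle with a flat 10 mm foot, its underside 54.2 mm above the base's when free. Origin: base underside, on the column's axis. Grip the column from above 135 mm up, across y.
- spindle (a joint): Travel of the indicator's spindle (m): 0 = hanging free, grows as the foot is pushed up, 0.008 = fully in; light spring, 0.25 N at 0 and 0.12 N more per mm. The roll in the vees, its top 56.7 mm above the plate, pushes it in about 2.5 mm.
- loupe: Bystander: folding loupe, 42 x 75 x 15 mm, lying on the table. Leave it.
- tape_roll: Bystander: roll of masking tape, 69 mm across, 18 mm high, lying flat. Leave it.
Mind the look-alikes: they are no part of the job. Leave any brown or green look-alike of the stop_block alone.

How it is judged:
At the end, for the whole second after the job is handed in: Vee blocks flat on the plate, stop block left, plain block right; roll level and seated in both vees (3 mm), plain end within 12 mm of the stop, square end right; indicator upright on the plate behind it, foot over mid-barrel (9 mm across, 15 mm along), spindle in 0.8 to 6 mm; all at rest (z of stop_block in the frame of surface_plate between 0.027 and 0.033 m and z of plain_block in the frame of surface_plate between 0.027 and 0.033 m and angle between each of stop_block, plain_block, indicator's own z axis and vertical below 0.05 rad and y of stop_block in the frame of surface_plate above 0.02 m and y of plain_block in the frame of surface_plate below -0.02 m and z of mill_roll in the frame of stop_block between 0.0357 and 0.0417 m and z of mill_roll in the frame of plain_block between 0.0357 and 0.0417 m and angle between mill_roll's own x axis and vertical between 1.54 and 1.6 rad and angle between the x axis of mill_roll and the y axis of stop_block, either way round below 0.2 rad and angle between the x axis of mill_roll and the y axis of plain_block, either way round below 0.2 rad and y of mill_roll in the frame of stop_block between -0.078 and -0.062 m and x of stop_block in the frame of mill_roll below -0.062 m and x of plain_block in the frame of mill_roll between 0.045 and 0.073 m and z of indicator in the frame of surface_plate between 0.027 and 0.033 m and x of indicator in the frame of stop_block above 0.03 m and x of mill_roll in the frame of indicator between -0.074 and -0.056 m and y of mill_roll in the frame of indicator between -0.015 and 0.015 m and value of joint spindle between 0.0008 and 0.006 m and linear speed of each of mill_roll, indicator below 0.01 m/s); the robot touches nothing.
It fails at once if the roll strikes the granite plate (contact force between mill_roll and surface_plate above 2 N).
It fails at once if the roll is dropped or slammed into a vee block (contact force between mill_roll and stop_block above 80 N or contact force between mill_roll and plain_block above 80 N).
It fails at once if the loupe or the tape is moved more than 30 mm (distance of any of loupe, tape_roll from where it was at the start of the episode above 0.03 m).
It also fails if it takes over 128 s, if anything falls off the work surface, if the arm or the gripper's body presses on something with over 40 N, if the wrist force passes 120 N, or if a joint passes its speed limit or range.

ROBOT

A 7-joint arm with a two-finger parallel gripper is mounted at the origin on a cart in front of the work surface, level with it; the furniture and walls round the work are solid. World frame = base frame: x ahead of the robot, y to its left, z up, the work surface at z = 0. Lengths are in m, angles in rad, forces in N, time in s.
With the tool pointing down it reaches from about 0.4 to 0.85 m from the base axis. Payload 10.4 kg.
Tool frame: the origin (TCP) lies at the very end of the fingers, on their centre line; the grasp point (between the pads) lies arm.hold_point_z behind it (arm.hold_point_z is the distance from the TCP to the grasp point, in m); z points along the fingers, y is the line along which they close (so a half turn about z gives the same grasp; the last joint's range is limited). The gripper opens to 85 mm and grips with 20 to 120 N. Pads are 22 mm wide; open, the fingers measure 114 mm over their backs; the gripper's body (76 mm by 85 mm) begins 54 mm behind the grasp point. The pads swing forward as they close: fully open they stand 13 mm farther back than shut.
Start: joints at [-1.282, 0.332, -0.065, 1.46, 0.022, 1.35, -0.088], TCP at [0.192, 0.595, 0.231] pointing down, gripper open.
Joint ranges: [-2.6, 2.6], [-0.5, 2.12], [-1.47, 1.34], [0.16, 2.42], [-1.27, 4.41], [0.06, 2.06], [-2.6, 2.6]. Speed limits (rad/s): [2.22, 2.22, 2.79, 2.79, 3.14, 3.14, 3.14].

INTERFACE

Orientations are given as a 3x3 rotation matrix whose columns are the frame's x, y, z axes.
In Python, from plant import monitor, cams, job, arm gives the robot as it stands.
- The arm moves only by the tool jog_arm, never from a script. Its argument "deltas" is one flat list of numbers, 7 for each row, row after row: the closure, from -1 (fully open) to 1 (shut), then the shift along the tool's x, y, z scaled (see below), then the turn, a rotation vector about the tool's x, y, z scaled (see below). A call has 1 to 20 rows; each row shifts and turns the commanded pose from where the row before left it, along the tool's axes as they then stand; what a row does not reach is not made up. The controller multiplies each number of a shift by 2.5 cm and each number of a turn by 0.08 rad. A row lasts 1/12 s, in which the tool goes at most 41.7 mm and 7.16 degrees, less where a joint would pass 70% of its speed; a pose out of reach is approached as far as the arm can. A call with a number of a shift or a turn outside -1 to 1 is refused whole. A call with a gripper value outside its range is refused whole. The fingers move at their own pace and stop on an object; "force" is the grip in N (left out, the last holds). Time passes only in rows, so rows that do not move let the fingers close. It gives the time, the measured TCP pose, the force, the opening and the grip force at its end, in the units of the state.
- monitor.state(): the state, without advancing time (a new reading comes with each control period).
- cams.get_image(name): name is "side" or "top"; returns a dict with "img" (400x640x3 uint8, red, green, blue), "z_map" (400x640 float32, m along the optical axis (not along the pixel's ray), 0 where there is no reading), "mtx" (3x3 intrinsics, pixels), "R" (3x3) and "t" (3): a world point X has camera coordinates R X + t. Camera axes: x right, y down, z forward; pixel columns grow to the right and rows downward; lengths in m; the calibration is good to about 2 mm. A picture is of the moment at which its call begins.
- job.finish_job(): hands the job in; it is judged then, once.
The state is a dict: "time": time; "q": joint angles; "dq": joint speeds; "joint_torque": joint torques, N m; "ee_pos": TCP position; "orientation": TCP orientation; "force": force on the tool from outside, world axes, zero at the start; "moment": the same for the moment, N m; "grip_width": opening from 0.0 (shut) to 1.0 (fully open); "finger_force": force on a finger pad.
Only numpy, scipy, OpenCV 4.12 (cv2) and the standard library are available. Lean on these libraries where they do the work, as an engineer would, in place of code of your own. Each camera call takes 0.05 s, during which the arm holds its last target. There are 200 camera calls.

## Working session

There is one attempt and no reset: what is moved stays moved. The work goes in short steps, Python scripts to look and compute and a tool call to move; the robot and the scene stay as the last step left them, time stands still between calls to the robot, and variables do not carry over. Pictures are saved under pics/ and viewed, at most 14 in all, crops included, and the job is handed in when it is done.

Besides the shell and the picture viewer there is one more tool, called after ">>>" as a command line: name --argument value ..., lists and objects as JSON in quotes. jog_arm: Moves the arm, as the interface text tells. Shifts and turns lie within -1 to 1; 1 stands for 2.5 cm of shift or 0.08 rad of turn. Its arguments: {"type":"object","properties":{"deltas":{"type":"array","items":{"type":"number"}},"force":{"type":"number"}},"required":["deltas"]}

```bash
mkdir -p pics; ls
cat > h.py <<'E'
import numpy as np, cv2
from plant import monitor, cams, job, arm
def shot(name, tag):
    d=cams.get_image(name); np.savez(f'{tag}.npz',**{k:d[k] for k in('img','z_map','mtx','R','t')})
    cv2.imwrite(f'pics/{tag}.png',d['img'][:,:,::-1]); return d
def pts(d):
    z=d['z_map']; v,u=np.mgrid[:z.shape[0],:z.shape[1]]
    c=np.stack([u,v,np.ones_like(u)],-1)@np.linalg.inv(d['mtx']).T*z[...,None]
    return (c-d['t'])@d['R']
E
python3 - <<'E'
from h import *
for n in('side','top'):
    d=shot(n,n+'0'); print(n,d['mtx'].tolist(),d['R'].round(3).tolist(),d['t'], 'cam',-d['R'].T@d['t'])
s=monitor.state(); print(s, arm.hold_point_z)
E
```

```text
pics
side [[429.97381380605316, 0.0, 322.8259245753352], [0.0, 429.97381380605316, 197.94790776116142], [0.0, 0.0, 1.0]] [[-0.998, 0.069, -0.011], [0.038, 0.409, -0.912], [-0.058, -0.91, -0.41]] [0.44145571 0.04452928 1.26588228] cam [0.51248225 1.1034133  0.56494688]
top [[511.84190937333676, 0.0, 319.39550109980013], [0.0, 511.84190937333676, 216.17334008814612], [0.0, 0.0, 1.0]] [[-0.013, -1.0, -0.009], [-0.998, 0.013, -0.062], [0.062, 0.009, -0.998]] [0.03106917 0.46947717 1.86548278] cam [0.35344436 0.00877886 1.89113726]
{'time': 0.1, 'q': array([-1.28160489,  0.33277716, -0.06470559,  1.46081441,  0.02159857,
        1.34990936, -0.08851986]), 'dq': array([ 0.00123809, -0.00016385, -0.00017631, -0.00198246, -0.00075057,
        0.00110658, -0.00063536]), 'joint_torque': array([ 2.07497025e-03, -6.26753283e+01,  4.96908033e-02, -3.92431998e+01,
        1.63245300e-02,  6.97814699e-03,  2.44586363e-05]), 'ee_pos': array([0.19162804, 0.59456229, 0.23063569]), 'orientation': array([[-9.51786607e-01,  3.06760739e-01, -3.23048876e-04],
       [ 3.06760905e-01,  9.51785890e-01, -1.16911424e-03],
       [-5.11649861e-05, -1.21184604e-03, -9.99999264e-01]]), 'force': array([ 0.29916678, -0.36210175, -0.38479885]), 'moment': array([-0.01706311, -0.04177244, -0.02332873]), 'finger_force': 0.0, 'grip_width': 1.0035316745562803} 0.0187
```

View pics/top0.png

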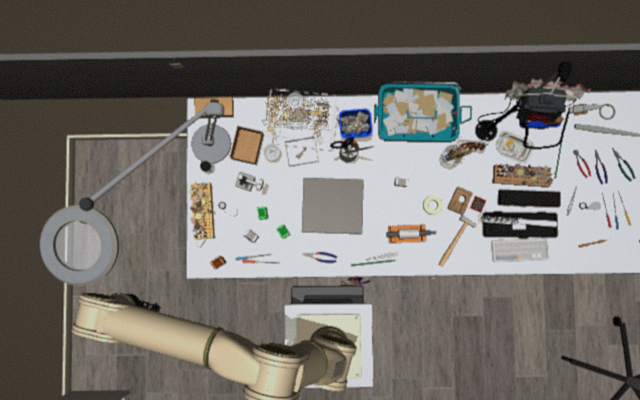

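View pics/side0.png

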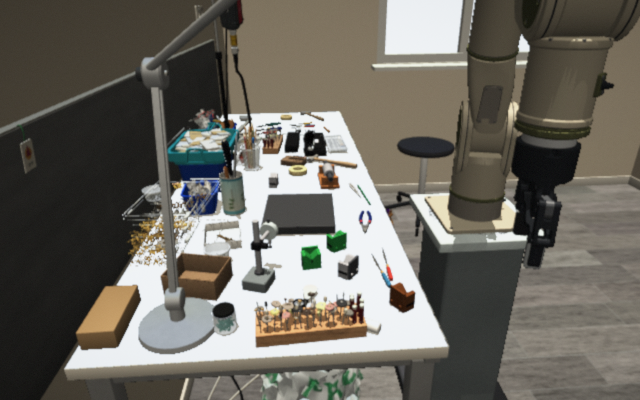

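Top view: plate at (333,205), roll in its rest (407,234), indicator (250,182), tape (432,204), and a loupe-like thing near (225,207).
Stop block candidates (top pixels):
- grey (251,236)
- grey (401,182)
- green (262,213) and (283,231), look-alikes
- brown (218,262), look-alike

I'll check the greys in a close crop.

Run:
```python
from h import *
t=np.load('top0.npz'); s=np.load('side0.npz')
a=cv2.resize(t['img'][165:275,185:315],(780,660)[::1] and (400,338),interpolation=cv2.INTER_CUBIC)
b=cv2.resize(t['img'][165:275,375:505],(400,338),interpolation=cv2.INTER_CUBIC)
c=cv2.resize(s['img'][210:310,235:425],(400,210),interpolation=cv2.INTER_CUBIC)
e=cv2.resize(s['img'][155:205,245:340],(400,210),interpolation=cv2.INTER_CUBIC)
cv2.imwrite('pics/crop1.png',np.vstack([np.hstack([a,b]),np.hstack([c,e])])[:,:,::-1])
P=pts(t)
for (u,v) in [(251,236),(401,182),(333,205),(407,234),(245,181),(432,204),(222,205),(270,250)]: print((u,v),P[v,u].round(4))
P=pts(s)
for (u,v) in [(347,265),(273,180),(300,212),(328,178),(258,278),(298,170)]: print('s',(u,v),P[v,u].round(4))
```

```text
(251, 236) [0.3998 0.2741 0.0344]
(401, 182) [ 0.5917 -0.2768  0.0166]
(333, 205) [ 0.5085 -0.0251  0.0367]
(407, 234) [ 0.3992 -0.2879  0.0566]
(245, 181) [0.5911 0.2837 0.1085]
(432, 204) [ 0.5106 -0.3925 -0.0021]
(222, 205) [0.5161 0.3841 0.0109]
(270, 250) [0.3481 0.2085 0.005 ]
s (347, 265) [0.4092 0.3011 0.038 ]
s (273, 180) [ 0.5929 -0.2463  0.0292]
s (300, 212) [0.5075 0.008  0.03  ]
s (328, 178) [ 0.41   -0.2163  0.0413]
s (258, 278) [0.605  0.3158 0.0252]
s (298, 170) [ 0.5075 -0.37    0.0157]
```

View pics/crop1.png

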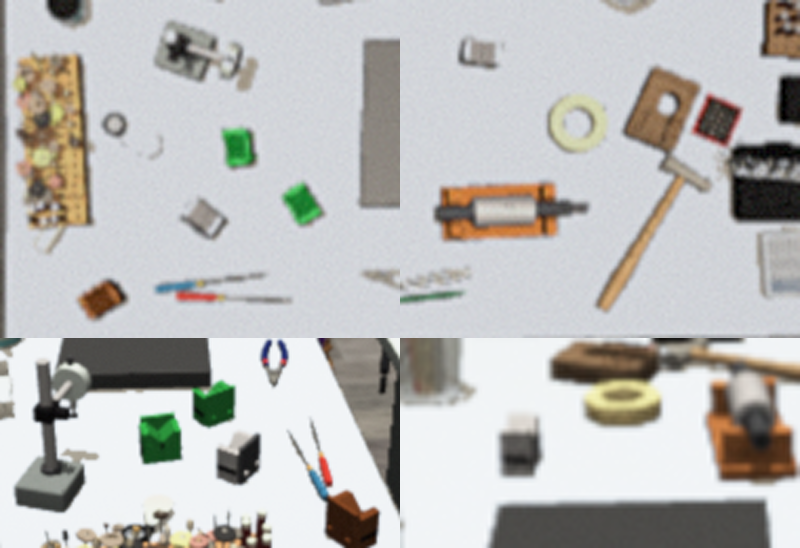

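Run:
```python
from h import *
t=np.load('top0.npz'); s=np.load('side0.npz')
f=lambda im,u,v,w,h:cv2.resize(im['img'][v-h:v+h,u-w:u+w],(400,300),interpolation=cv2.INTER_CUBIC)
cv2.imwrite('pics/crop2.png',np.vstack([np.hstack([f(t,251,236,12,9),f(t,401,182,12,9)]),np.hstack([f(s,347,265,20,15),f(s,273,180,12,9)])])[:,:,::-1])
P=pts(t)
for (u,v,h) in [(251,236,12),(401,182,12)]:
    w=P[v-h:v+h,u-h:u+h,2]; print((w*1000).astype(int))
```

```text
[[  -7   -6   -1    2    1   -1   -5    1   -2    1    1   -8   -5   -9
     2    3    4    8   -2    1    2   -1  -11 1891]
 [   0    3    0   -6   -2   -1  -10   -3    0    2    1   -5   -2    1
     1   -3    2    1    1   -4    1    1   -4    3]
 [   0    2    4    1    4   -6    1    4    1  -11   -2   -3 1891   -2
    -9    0    0   -5   -1   -2    9    5    3    5]
 [   8    8  -11    0   -1    2   -7    0    1   -4    4    0  -11    2
     2    1   -6   -4    0    0    2    2    0    0]
 [   4    5  -10   -1    4   -1   -8    0    4    1    5    0   -3    4
     3   -7    7    0    8    0   -1    7   12  -10]
 [   4   -1 1891   -4   -1    1   -6   -3   -7   40    5    3    0    3
    -1    1   -3    2    6   -4    1    3    9   -2]
 [   0    0   -5   -3    6   -1   -3   -8   37   42   43   24    5    0
    -3   -2   -4   -6    1    0    0   -5   -6    8]
 [   9    4   -1    0    0   -2  -10    0   45   37   42   35   29    8
    10   -2    1   -3    0   -5   -7   -4    1    0]
 [  -6    5    1   -1    0   -1    3   45   40   46   38   33   27   31
     6   -1    5    3    7  
[... 4201 characters left out ...]
2    6    8   -7   -1
    -6   -3   -2    0    3   -8   -2   -2 1891    1]
 [   0    0   -3   -3    0   -3   10    0    1    6    0    5    0    1
     2    2   -1   -3    0    4   -5    2    0   -1]
 [  -6   -7    4    0   -1    2   -3   -8    4    0   -2    2   12   -2
    -4    0    5   -1    0    0    3    7    0    1]
 [  -4    4   -3    3   -2   -3  -10    5    8   -4   -1   -2   10   12
     2    3   -2   -1    4   -2   -6   -4   -6    4]
 [   0   -5    0    6    7    3   -8    3   -2    2    1    5    1    0
    -6   -3   -7    6    2   -1    2   -1    2    1]
 [  -1   -2    1    1    6   -4    0    0   -1   -1    1   -1    3    4
     7    1   -1    1    1    1   -3    3    3    2]]
```

View pics/crop2.png

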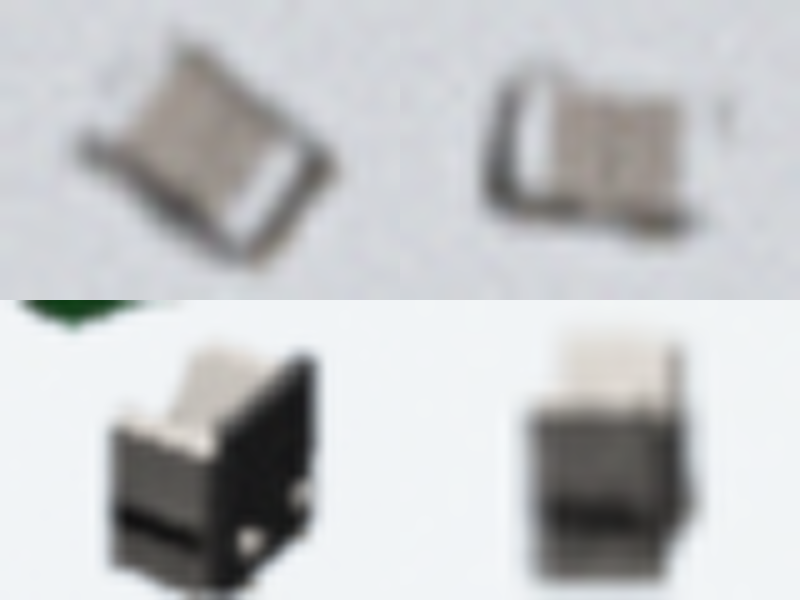

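Crop check: the left grey block (251,236 top; 347,265 side) has the dark taller plate with pins, so it is the stop block, with its plate facing the robot and left. The right grey block (401,182) has a vee and no stop, so it is the plain block, turned about 90°. Next I measure poses.

```bash
cat >> h.py <<'E'
def cloud(ds,x0,x1,y0,y1,z0,z1):
    o=[]
    for d in ds:
        P=pts(d); m=(P[...,0]>x0)&(P[...,0]<x1)&(P[...,1]>y0)&(P[...,1]<y1)&(P[...,2]>z0)&(P[...,2]<z1)&(d['z_map']>0)
        m=cv2.morphologyEx(m.astype(np.uint8),cv2.MORPH_OPEN,np.ones((2,2),np.uint8))>0
        o.append(np.c_[P[m],d['img'][m]])
    return o
def rect(p): 
    (c,s,a)=cv2.minAreaRect((p[:,:2]*1000).astype(np.float32)); return np.round(c,1),np.round(s,1),round(a,1)
E
python3 - <<'E'
from h import *
t=np.load('top0.npz'); s=np.load('side0.npz')
for n,b in dict(A=(.34,.46,.22,.34,.012,.06),B=(.54,.64,-.34,-.22,.012,.06),plate=(.37,.65,-.16,.12,.02,.045),roll=(.33,.46,-.42,-.16,.03,.08),ind=(.53,.68,.2,.36,.01,.04),indhi=(.5,.7,.15,.36,.07,.2)).items():
    for k,p in zip('ts',cloud([t,s],*b)):
        print(n,k,len(p),rect(p) if len(p)>3 else '',p[:,:3].mean(0).round(4))
a=cloud([t],.33,.46,-.45,-.16,.03,.08)[0]; br=a[:,3:].mean(1)
print('barrel',rect(a[br>120]),'dark',rect(a[br<100]))
h=cloud([t,s],.5,.7,.15,.36,.135,.2); print([x[:,:3].mean(0) for x in h],[len(x) for x in h])
for k,p in zip('ts',cloud([t,s],.5,.7,.15,.36,.085,.13)): print(k,len(p),rect(p),p[:,:3].mean(0))
E
```

```text
A t 116 (array([367.1, 154.3]), array([289.2,  42.3]), 76.3) [0.3959 0.27   0.0466]
A s 345 (array([385.8, 259.6]), array([104.7,  35.2]), 52.3) [0.4028 0.2866 0.0279]
B t 100 (array([ 587.7, -280.8]), array([27.1, 52.4]), 1.4) [ 0.5864 -0.279   0.0273]
B s 112 (array([ 585.4, -313. ]), array([143.7,  21.9]), 80.2) [ 0.5919 -0.2687  0.0245]
plate t 3192 (array([478. , -26.5]), array([222.2, 252. ]), 87.5) [ 0.5026 -0.0257  0.0339]
plate s 2365 (array([531.8, 457.8]), array([1287.5,  200.6]), 87.0) [0.5054 0.004  0.0311]
roll t 421 (array([ 392.5, -197.4]), array([ 55.5, 416. ]), 3.1) [ 0.3981 -0.3012  0.0513]
roll s 238 (array([434.6, 315.9]), array([1581.3,   68.3]), 86.8) [ 0.404  -0.2646  0.0442]
ind t 175 (array([624.3, 283.2]), array([ 65. , 110.5]), 71.0) [0.5982 0.2911 0.0279]
ind s 652 (array([598.7, 658.8]), array([110.3, 899. ]), 4.0) [0.6125 0.3114 0.0239]
indhi t 155 (array([590.6, 263.2]), array([83.2, 46.8]), 72.8) [0.5856 0.261  0.0891]
indhi s 633 (array([599.2, 150.2]), array([ 67.6, 326.1]), 2.3) [0.5923 0.2582 0.0963]
barrel (array([ 392.5, -197.4]), array([ 55.5, 416. ]), 3.1) dark (array([ 390.2, -188.4]), array([ 32.9, 399.7]), 5.9)
[array([0.59724266, 0.29065446, 0.14154221]), array([0.60485695, 0.27052453, 0.13010418])] [18, 76]
t 129 (array([590.6, 263.2]), array([83.2, 46.8]), 72.8) [0.583406   0.25582846 0.08151095]
s 475 (array([598.1, 177.9]), array([ 67.6, 270.6]), 2.3) [0.5895975  0.25717753 0.09530528]
```

```bash
sed -i 's/^        m=cv2.morph.*/        n,l,st,_=cv2.connectedComponentsWithStats(m.astype(np.uint8),connectivity=4)\n        m=l==1+st[1:,4].argmax() if n>1 else m/' h.py
python3 - <<'E'
from h import *
t=np.load('top0.npz'); s=np.load('side0.npz')
for n,b in dict(A=(.34,.46,.22,.34,.012,.06),B=(.54,.64,-.34,-.22,.012,.06),plate=(.35,.65,-.18,.12,.02,.045),roll=(.33,.46,-.45,-.16,.03,.08),ind=(.53,.68,.2,.36,.008,.04),dial=(.5,.7,.15,.36,.085,.13),col=(.5,.7,.15,.36,.132,.2)).items():
    for k,p in zip('ts',cloud([t,s],*b)):
        print(n,k,len(p),rect(p) if len(p)>3 else '',p[:,:3].mean(0).round(4))
a=cloud([t],.33,.46,-.45,-.16,.03,.08)[0]; br=a[:,3:].mean(1); sat=a[:,3:].max(1)-a[:,3:].min(1)
print('barrel',rect(a[(br>120)&(sat<40)]),'dark',rect(a[(br<100)&(sat<40)]))
E
```

```text
A t 117 (array([400.3, 276.5]), array([44.5, 30.8]), 51.5) [0.4001 0.2754 0.0354]
A s 346 (array([404.7, 281.1]), array([47.6, 36.9]), 48.4) [0.4052 0.2872 0.031 ]
B t 100 (array([ 590.7, -274.5]), array([45.1, 26. ]), 79.0) [ 0.5894 -0.2745  0.0334]
B s 112 (array([ 595.2, -270.5]), array([56.8, 26.4]), 79.5) [ 0.5948 -0.2642  0.03  ]
plate t 3200 (array([507.5, -22.9]), array([219.9, 200.5]), 87.4) [ 0.5067 -0.0223  0.0298]
plate s 2372 (array([511.7, -18.3]), array([222.5, 199.7]), 87.5) [ 0.5083 -0.0055  0.0296]
roll t 427 (array([ 403.2, -303.5]), array([ 54.3, 177.6]), 1.2) [ 0.4018 -0.2973  0.0483]
roll s 240 (array([ 407. , -300.6]), array([ 55. , 179.7]), 1.7) [ 0.4072 -0.2713  0.0454]
ind t 112 (array([592.7, 302. ]), array([59.2, 41.5]), 72.0) [0.5871 0.3015 0.025 ]
ind s 595 (array([606.5, 302.4]), array([62.6, 56.7]), 70.3) [0.6055 0.3122 0.0229]
dial t 134 (array([584.6, 264.5]), array([83.7, 40.7]), 79.3) [0.5844 0.2576 0.1067]
dial s 477 (array([591.5, 269.4]), array([87.8, 41.1]), 75.3) [0.5906 0.2698 0.1051]
col t 20 (array([599.1, 292.5]), array([12.3, 12.3]), 77.1) [0.5992 0.2917 0.1512]
col s 83 (array([604.6, 298.1]), array([14.7, 13.7]), 88.2) [0.6038 0.2988 0.146 ]
barrel (array([ 402.9, -303.3]), array([177.3,  29.3]), 89.3) dark (array([ 398. , -302.4]), array([169.7,  28.9]), 87.4)
```

```bash
cat >> h.py <<'E'
from scipy.spatial.transform import Rotation as Ro
def plan(x,y,z,yaw,s=None):
    "yaw: world direction (deg, mod 180) of tool y, tool down. prints turn then shift, in units"
    s=s or monitor.state(); R=s['orientation']; best=None
    for a in (yaw,yaw+180):
        a=np.radians(a); ty=np.array([np.cos(a),np.sin(a),0]); tz=np.array([0,0,-1.]); T=np.c_[np.cross(ty,tz),ty,tz]
        r=Ro.from_matrix(R.T@T).as_rotvec()
        if best is None or abs(r[2])<abs(best[0][2]): best=(r,T)
    r,T=best; sh=T.T@(np.array([x,y,z])-s['ee_pos'])/.025
    print('t',round(s['time'],1),'pos',s['ee_pos'].round(4),'q',s['q'].round(2),'F',s['force'].round(1),'grip',round(s['grip_width'],3),round(s['finger_force'],1))
    print('turn',(r/.08).round(2),'shift',sh.round(2))
E
python3 -c "
from h import *
plan(.4045,.2775,.10,50)"
```

```text
t 0.1 pos [0.1916 0.5946 0.2306] q [-1.28  0.33 -0.06  1.46  0.02  1.35 -0.09] F [ 0.3 -0.4 -0.4] grip 1.004 0.0
turn [-0.01  0.    4.83] shift [-14.67  -4.24   5.23]
```

>>> jog_arm --deltas '[-1, 0, 0, 0, 0, 0, 0.966, -1, 0, 0, 0, 0, 0, 0.966, -1, 0, 0, 0, 0, 0, 0.966, -1, 0, 0, 0, 0, 0, 0.966, -1, 0, 0, 0, 0, 0, 0.966, -1, -0.978, -0.283, 0.35, 0, 0, 0, -1, -0.978, -0.283, 0.35, 0, 0, 0, -1, -0.978, -0.283, 0.35, 0, 0, 0, -1, -0.978, -0.283, 0.35, 0, 0, 0, -1, -0.978, -0.283, 0.35, 0, 0, 0, -1, -0.978, -0.283, 0.35, 0, 0, 0, -1, -0.978, -0.283, 0.35, 0, 0, 0, -1, -0.978, -0.283, 0.35, 0, 0, 0, -1, -0.978, -0.283, 0.35, 0, 0, 0, -1, -0.978, -0.283, 0.35, 0, 0, 0, -1, -0.978, -0.283, 0.35, 0, 0, 0, -1, -0.978, -0.283, 0.35, 0, 0, 0, -1, -0.978, -0.283, 0.35, 0, 0, 0, -1, -0.978, -0.283, 0.35, 0, 0, 0, -1, -0.978, -0.283, 0.35, 0, 0, 0]' --force 40

```text
time: 1.77
ee_pos: [0.4048, 0.2766, 0.0995]
orientation: [[-0.766, 0.643, -0.0], [0.643, 0.766, -0.0], [0.0, -0.0, -1.0]]
force: [0.3, -0.2, 0.1]
grip_width: 0.996
finger_force: 0.0
```

```bash
python3 -c "
from h import *
plan(.4045,.2775,.008,50)"
```

```text
t 1.8 pos [0.4048 0.2766 0.0995] q [-0.89  0.16  0.21  1.98 -0.04  1.01  0.21] F [ 0.3 -0.2  0.1] grip 0.996 0.0
turn [-0. -0. -0.] shift [0.03 0.02 3.66]
```

>>> jog_arm --deltas '[-1, 0.03, 0.02, 0.8, 0, 0, 0, -1, 0, 0, 0.8, 0, 0, 0, -1, 0, 0, 0.8, 0, 0, 0, -1, 0, 0, 0.7, 0, 0, 0, -1, 0, 0, 0.5, 0, 0, 0, -1, 0, 0, 0, 0, 0, 0, 1, 0, 0, 0, 0, 0, 0, 1, 0, 0, 0, 0, 0, 0, 1, 0, 0, 0, 0, 0, 0, 1, 0, 0, 0, 0, 0, 0, 1, 0, 0, 0, 0, 0, 0, 1, 0, 0, 0, 0, 0, 0, 1, 0, 0, 0, 0, 0, 0, 1, 0, 0, 0, 0, 0, 0, 1, 0, 0, 0, 0, 0, 0, 1, 0, 0, 0, 0, 0, 0]'

```text
time: 3.1
ee_pos: [0.4046, 0.2791, 0.0111]
orientation: [[-0.766, 0.643, 0.001], [0.643, 0.766, 0.001], [0.0, 0.001, -1.0]]
force: [-1.6, -1.0, 6.6]
grip_width: 0.513
finger_force: 41.1
```

```bash
python3 -c "
from h import *
plan(.476,.042,.12,0)
d=shot('side','side1'); cv2.imwrite('pics/c3.png',cv2.resize(d['img'][180:320,250:450],(800,560),interpolation=2)[:,:,::-1])"
```

```text
t 3.1 pos [0.4046 0.2791 0.0111] q [-0.88  0.29  0.2   2.04 -0.08  0.82  0.24] F [-1.6 -1.   6.6] grip 0.513 41.1
turn [ 1.000e-02 -1.000e-02  1.091e+01] shift [-9.48  2.86 -4.36]
```

View pics/c3.png

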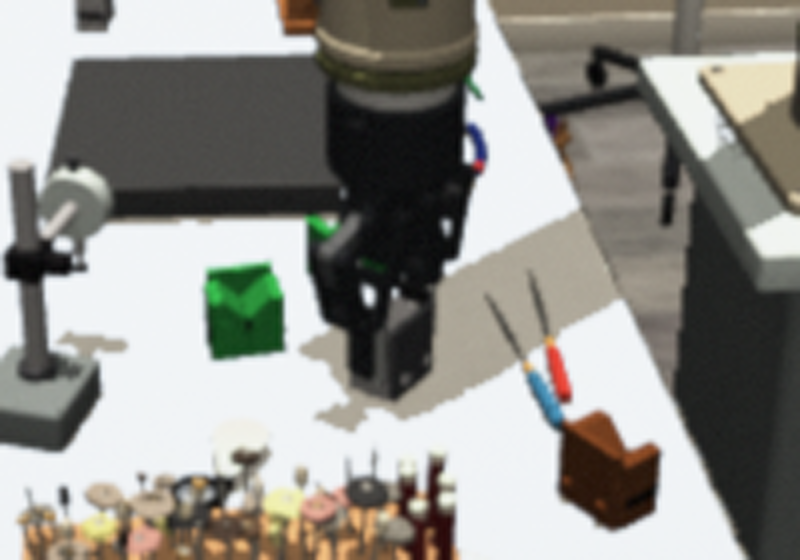

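>>> jog_arm --deltas '[1, 0, 0, -0.3, 0, 0, 0, 1, 0, 0, -0.7, 0, 0, 0, 1, 0, 0, -0.9, 0, 0, 0, 1, 0, 0, -1, 0, 0, 0, 1, 0, 0, -1, 0, 0, 0, 1, 0, 0, -0.46, 0, 0, 0.992, 1, 0, 0, 0, 0, 0, 0.992, 1, 0, 0, 0, 0, 0, 0.992, 1, 0, 0, 0, 0, 0, 0.992, 1, 0, 0, 0, 0, 0, 0.992, 1, 0, 0, 0, 0, 0, 0.992, 1, 0, 0, 0, 0, 0, 0.992, 1, 0, 0, 0, 0, 0, 0.992, 1, 0, 0, 0, 0, 0, 0.992, 1, 0, 0, 0, 0, 0, 0.992, 1, 0, 0, 0, 0, 0, 0.992]' --force 60

```text
time: 4.48
ee_pos: [0.404, 0.2785, 0.1194]
orientation: [[0.004, 1.0, -0.0], [1.0, -0.004, 0.0], [0.0, -0.0, -1.0]]
force: [-0.4, 0.4, -3.5]
grip_width: 0.507
finger_force: 62.9
```

>>> jog_arm --deltas '[1, -0.9, 0.28, 0, 0, 0, 0, 1, -0.9, 0.28, 0, 0, 0, 0, 1, -0.9, 0.28, 0, 0, 0, 0, 1, -0.9, 0.28, 0, 0, 0, 0, 1, -0.9, 0.28, 0, 0, 0, 0, 1, -0.9, 0.28, 0, 0, 0, 0, 1, -0.9, 0.28, 0, 0, 0, 0, 1, -0.9, 0.28, 0, 0, 0, 0, 1, -0.9, 0.28, 0, 0, 0, 0, 1, -0.9, 0.28, 0, 0, 0, 0, 1, -0.3, 0, 0.5, 0, 0, 0, 1, 0, 0, 0.7, 0, 0, 0, 1, 0, 0, 0.5, 0, 0, 0, 1, 0, 0, 0, 0, 0, 0]'

```text
time: 5.65
ee_pos: [0.4723, 0.0457, 0.0747]
orientation: [[0.001, 1.0, -0.004], [1.0, -0.001, -0.001], [-0.001, -0.004, -1.0]]
force: [-0.3, -0.2, -2.7]
grip_width: 0.503
finger_force: 62.5
```

```bash
python3 -c "
from h import *
plan(.476,.042,.042,0)
d=shot('side','side2'); cv2.imwrite('pics/c4.png',cv2.resize(d['img'][150:270,200:400],(800,480),interpolation=2)[:,:,::-1])"
```

```text
t 5.7 pos [0.4723 0.0457 0.0747] q [-0.65  0.17  0.49  2.04 -0.1   0.96 -0.11] F [-0.3 -0.2 -2.7] grip 0.503 62.5
turn [-0.04  0.01 -0.01] shift [-0.15  0.15  1.31]
```

View pics/c4.png

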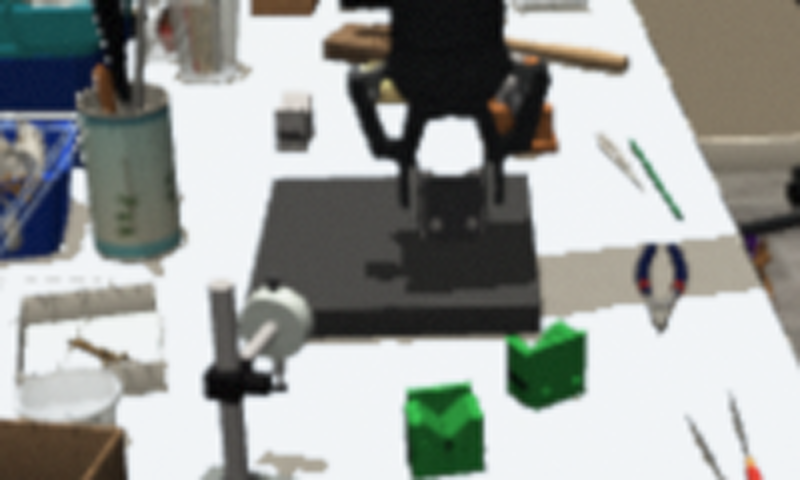

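The stop block is held with its plate facing left (+y, pins at (455,225) in the crop), over the front half of the plate. Lowering it.

>>> jog_arm --deltas '[1, -0.15, 0.15, 0.3, -0.04, 0, 0, 1, 0, 0, 0.4, 0, 0, 0, 1, 0, 0, 0.3, 0, 0, 0, 1, 0, 0, 0.15, 0, 0, 0, 1, 0, 0, 0.1, 0, 0, 0, 1, 0, 0, 0.06, 0, 0, 0, 1, 0, 0, 0.03, 0, 0, 0, 1, 0, 0, 0, 0, 0, 0]'

```text
time: 6.37
ee_pos: [0.478, 0.0425, 0.0431]
orientation: [[0.0, 1.0, 0.003], [1.0, -0.0, 0.0], [0.0, 0.003, -1.0]]
force: [-0.1, 0.4, -3.0]
grip_width: 0.503
finger_force: 62.8
```

>>> jog_arm --deltas '[1, 0, -0.05, 0.05, 0.04, 0, 0, 1, 0, 0, 0.03, 0, 0, 0, 1, 0, 0, 0.03, 0, 0, 0, 1, 0, 0, 0, 0, 0, 0]'

```text
time: 6.7
ee_pos: [0.4767, 0.0425, 0.0412]
orientation: [[0.0, 1.0, -0.0], [1.0, -0.0, 0.001], [0.001, -0.0, -1.0]]
force: [-7.3, -0.6, 11.5]
grip_width: 0.506
finger_force: 64.6
```

>>> jog_arm --deltas '[-1, 0, 0, 0, 0, 0, 0, -1, 0, 0, 0, 0, 0, 0, -1, 0, 0, 0, 0, 0, 0, -1, 0, 0, 0, 0, 0, 0, -1, 0, 0, 0, 0, 0, 0, -1, 0, 0, 0, 0, 0, 0, -1, 0, 0, -0.3, 0, 0, 0, -1, 0, 0, -0.7, 0, 0, 0, -1, 0, 0, -1, 0, 0, 0, -1, 0, 0, -1, 0, 0, 0, -1, 0, 0, -0.5, 0, 0, 0]'

```text
time: 7.62
ee_pos: [0.4778, 0.0423, 0.131]
orientation: [[0.001, 1.0, 0.003], [1.0, -0.001, 0.001], [0.001, 0.003, -1.0]]
force: [0.9, -0.4, -0.1]
grip_width: 0.999
finger_force: 0.0
```

```bash
python3 -c "
from h import *
plan(.593,-.2725,.1,79)
plan(.593,-.2725,.1,-101)"
```

```text
t 7.6 pos [0.4778 0.0423 0.131 ] q [-0.66  0.09  0.51  1.99 -0.05  1.07 -0.14] F [ 0.9 -0.4 -0.1] grip 0.999 0.0
turn [  0.04   0.02 -17.25] shift [ -6.93 -11.48   1.24]
t 7.6 pos [0.4778 0.0423 0.131 ] q [-0.66  0.09  0.51  1.99 -0.05  1.07 -0.14] F [ 0.9 -0.4 -0.1] grip 0.999 0.0
turn [  0.04   0.02 -17.25] shift [ -6.93 -11.48   1.24]
```

>>> jog_arm --deltas '[-1, 0, 0, 0, 0.04, 0.02, -0.958, -1, 0, 0, 0, 0, 0, -0.958, -1, 0, 0, 0, 0, 0, -0.958, -1, 0, 0, 0, 0, 0, -0.958, -1, 0, 0, 0, 0, 0, -0.958, -1, 0, 0, 0, 0, 0, -0.958, -1, 0, 0, 0, 0, 0, -0.958, -1, 0, 0, 0, 0, 0, -0.958, -1, 0, 0, 0, 0, 0, -0.958, -1, 0, 0, 0, 0, 0, -0.958, -1, 0, 0, 0, 0, 0, -0.958, -1, 0, 0, 0, 0, 0, -0.958, -1, 0, 0, 0, 0, 0, -0.958, -1, 0, 0, 0, 0, 0, -0.958, -1, 0, 0, 0, 0, 0, -0.958, -1, 0, 0, 0, 0, 0, -0.958, -1, 0, 0, 0, 0, 0, -0.958, -1, 0, 0, 0, 0, 0, -0.958]'

```text
time: 9.12
ee_pos: [0.4767, 0.0423, 0.1283]
orientation: [[-0.982, 0.187, -0.003], [0.187, 0.982, 0.002], [0.003, 0.001, -1.0]]
force: [-0.0, 1.1, 0.3]
grip_width: 0.999
finger_force: 0.0
```

>>> jog_arm --deltas '[-1, -0.533, -0.883, 0.095, 0, 0, 0, -1, -0.533, -0.883, 0.095, 0, 0, 0, -1, -0.533, -0.883, 0.095, 0, 0, 0, -1, -0.533, -0.883, 0.095, 0, 0, 0, -1, -0.533, -0.883, 0.095, 0, 0, 0, -1, -0.533, -0.883, 0.095, 0, 0, 0, -1, -0.533, -0.883, 0.095, 0, 0, 0, -1, -0.533, -0.883, 0.095, 0, 0, 0, -1, -0.533, -0.883, 0.095, 0, 0, 0, -1, -0.533, -0.883, 0.095, 0, 0, 0, -1, -0.533, -0.883, 0.095, 0, 0, 0, -1, -0.533, -0.883, 0.095, 0, 0, 0, -1, -0.533, -0.883, 0.095, 0, 0, 0, -1, 0, 0, 0, 0, 0, 0]'

```text
time: 10.28
ee_pos: [0.5915, -0.2777, 0.0961]
orientation: [[-0.981, 0.195, -0.004], [0.195, 0.981, -0.002], [0.003, -0.002, -1.0]]
force: [-0.6, 0.3, 0.8]
grip_width: 0.998
finger_force: 0.0
```

```bash
python3 -c "
from h import *
plan(.593,-.2725,.011,79)"
```

```text
t 10.3 pos [ 0.5915 -0.2777  0.0961] q [-0.04  0.55  0.56  1.56 -0.31  1.13  1.96] F [-0.6  0.3  0.8] grip 0.998 0.0
turn [-0.03 -0.04 -0.05] shift [-0.02  0.21  3.41]
```

>>> jog_arm --deltas '[-1, 0, 0.2, 0.8, -0.03, -0.04, -0.05, -1, 0, 0, 0.8, 0, 0, 0, -1, 0, 0, 0.8, 0, 0, 0, -1, 0, 0, 0.6, 0, 0, 0, -1, 0, 0, 0.4, 0, 0, 0, -1, 0, 0, 0, 0, 0, 0, 1, 0, 0, 0, 0, 0, 0, 1, 0, 0, 0, 0, 0, 0, 1, 0, 0, 0, 0, 0, 0, 1, 0, 0, 0, 0, 0, 0, 1, 0, 0, 0, 0, 0, 0, 1, 0, 0, 0, 0, 0, 0, 1, 0, 0, 0, 0, 0, 0, 1, 0, 0, 0, 0, 0, 0, 1, 0, 0, 0, 0, 0, 0, 1, 0, 0, 0, 0, 0, 0]' --force 60

```text
time: 11.62
ee_pos: [0.5937, -0.2682, 0.0128]
orientation: [[-0.982, 0.187, 0.003], [0.187, 0.982, 0.002], [-0.002, 0.002, -1.0]]
force: [-0.5, -1.4, 7.3]
grip_width: 0.503
finger_force: 62.9
```

```bash
python3 -c "
from h import *
plan(.476,-.089,.12,0)
t=shot('top','top1'); s=shot('side','side3')
for k,p in zip('ts',cloud([t,s],.43,.53,-.01,.1,.045,.1)): print(k,len(p),rect(p),p[:,:3].mean(0))
cv2.imwrite('pics/c5.png',np.vstack([cv2.resize(t['img'][160:260,290:420],(520,400),interpolation=2)])[:,:,::-1])
"
```

```text
t 11.6 pos [ 0.5937 -0.2682  0.0128] q [-0.02  0.63  0.51  1.62 -0.36  0.98  1.99] F [-0.5 -1.4  7.3] grip 0.503 62.9
turn [ 0.05  0.   17.28] shift [ 7.17 -4.71 -4.29]
t 109 (array([472.7,  42.3]), array([32.7, 40.2]), 89.5) [0.47268662 0.04098218 0.065082  ]
s 202 (array([477.4,  45.1]), array([36.6, 43.8]), 87.1) [0.47815432 0.05571657 0.06194381]
```

View pics/c5.png

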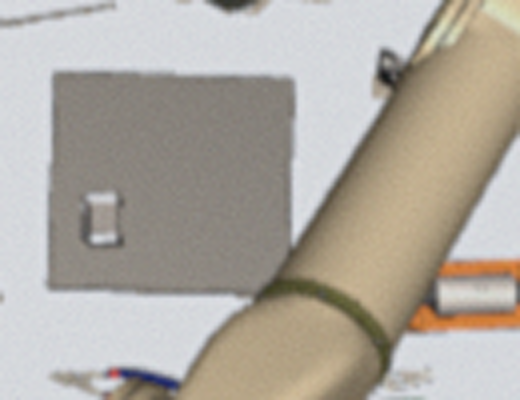

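The stop block stands on the plate at about (475, 42) mm, square and plate outward ((103,218) in the crop). Now carrying the plain block.

>>> jog_arm --deltas '[1, 0, 0, -0.3, 0.05, 0, 0, 1, 0, 0, -0.8, 0, 0, 0, 1, 0, 0, -1, 0, 0, 0, 1, 0, 0, -1, 0, 0, 0, 1, 0, 0, -1, 0, 0, 0, 1, 0, 0, -0.2, 0, 0, 0.96, 1, 0, 0, 0, 0, 0, 0.96, 1, 0, 0, 0, 0, 0, 0.96, 1, 0, 0, 0, 0, 0, 0.96, 1, 0, 0, 0, 0, 0, 0.96, 1, 0, 0, 0, 0, 0, 0.96, 1, 0, 0, 0, 0, 0, 0.96, 1, 0, 0, 0, 0, 0, 0.96, 1, 0, 0, 0, 0, 0, 0.96, 1, 0, 0, 0, 0, 0, 0.96, 1, 0, 0, 0, 0, 0, 0.96, 1, 0, 0, 0, 0, 0, 0.96, 1, 0, 0, 0, 0, 0, 0.96, 1, 0, 0, 0, 0, 0, 0.96, 1, 0, 0, 0, 0, 0, 0.96]'

```text
time: 13.38
ee_pos: [0.5928, -0.2664, 0.1188]
orientation: [[-0.226, 0.974, -0.001], [0.974, 0.226, 0.0], [0.0, -0.001, -1.0]]
force: [0.6, -0.6, -3.0]
grip_width: 0.504
finger_force: 61.7
```

>>> jog_arm --deltas '[1, 0, 0, 0, 0, 0, 0.96, 1, 0, 0, 0, 0, 0, 0.96, 1, 0, 0, 0, 0, 0, 0.96, 1, 0.717, -0.47, 0, 0, 0, 0, 1, 0.717, -0.47, 0, 0, 0, 0, 1, 0.717, -0.47, 0, 0, 0, 0, 1, 0.717, -0.47, 0, 0, 0, 0, 1, 0.717, -0.47, 0, 0, 0, 0, 1, 0.717, -0.47, 0, 0, 0, 0, 1, 0.717, -0.47, 0, 0, 0, 0, 1, 0.717, -0.47, 0, 0, 0, 0, 1, 0.717, -0.47, 0, 0, 0, 0, 1, 0.717, -0.47, 0, 0, 0, 0, 1, 0, 0, 0.4, 0, 0, 0, 1, 0, 0, 0.7, 0, 0, 0, 1, 0, 0, 0.5, 0, 0, 0, 1, 0, 0, 0, 0, 0, 0]'

```text
time: 14.8
ee_pos: [0.4737, -0.0874, 0.0767]
orientation: [[-0.001, 1.0, -0.004], [1.0, 0.001, -0.0], [-0.0, -0.004, -1.0]]
force: [0.4, 0.5, -3.0]
grip_width: 0.505
finger_force: 61.8
```

```bash
python3 -c "
from h import *
plan(.4767,-.089,.044,0)"
```

```text
t 14.8 pos [ 0.4737 -0.0874  0.0767] q [-0.77  0.25  0.97  2.04 -0.25  0.97  0.32] F [ 0.4  0.5 -3. ] grip 0.505 61.8
turn [-0.05  0.    0.02] shift [-0.06  0.12  1.31]
```

>>> jog_arm --deltas '[1, -0.06, 0.12, 0.3, -0.05, 0, 0.02, 1, 0, 0, 0.4, 0, 0, 0, 1, 0, 0, 0.3, 0, 0, 0, 1, 0, 0, 0.15, 0, 0, 0, 1, 0, 0, 0.1, 0, 0, 0, 1, 0, 0, 0.06, 0, 0, 0, 1, 0, 0, 0, 0, 0, 0]'

```text
time: 15.38
ee_pos: [0.4783, -0.0895, 0.0456]
orientation: [[0.001, 1.0, 0.003], [1.0, -0.001, -0.001], [-0.001, 0.003, -1.0]]
force: [0.4, 0.8, -2.8]
grip_width: 0.502
finger_force: 62.0
```

```bash
python3 -c "
from h import *
plan(.4767,-.089,.0415,0)"
```

```text
t 15.4 pos [ 0.4783 -0.0895  0.0456] q [-0.72  0.33  0.92  2.06 -0.33  0.91  0.38] F [ 0.4  0.8 -2.8] grip 0.502 62.0
turn [ 0.04  0.01 -0.01] shift [ 0.02 -0.06  0.16]
```

>>> jog_arm --deltas '[1, 0, -0.06, 0.05, 0.04, 0, 0, 1, 0, 0, 0.04, 0, 0, 0, 1, 0, 0, 0.03, 0, 0, 0, 1, 0, 0, 0.02, 0, 0, 0, 1, 0, 0, 0, 0, 0, 0]'

```text
time: 15.8
ee_pos: [0.477, -0.0894, 0.0428]
orientation: [[0.001, 1.0, 0.0], [1.0, -0.001, 0.0], [0.0, 0.0, -1.0]]
force: [-4.6, 1.0, 8.4]
grip_width: 0.504
finger_force: 63.1
```

>>> jog_arm --deltas '[-1, 0, 0, 0, 0, 0, 0, -1, 0, 0, 0, 0, 0, 0, -1, 0, 0, 0, 0, 0, 0, -1, 0, 0, 0, 0, 0, 0, -1, 0, 0, 0, 0, 0, 0, -1, 0, 0, 0, 0, 0, 0, -1, 0, 0, -0.3, 0, 0, 0, -1, 0, 0, -0.7, 0, 0, 0, -1, 0, 0, -1, 0, 0, 0, -1, 0, 0, -1, 0, 0, 0, -1, 0, 0, -1, 0, 0, 0]'

```text
time: 16.72
ee_pos: [0.4765, -0.0899, 0.1436]
orientation: [[0.002, 1.0, -0.0], [1.0, -0.002, -0.001], [-0.001, -0.0, -1.0]]
force: [-0.4, 0.5, 0.7]
grip_width: 1.001
finger_force: 0.0
```

```bash
python3 -c "
from h import *
plan(.405,-.292,.12,1.4)"
```

```text
t 16.7 pos [ 0.4765 -0.0899  0.1436] q [-0.86  0.12  1.03  1.97 -0.12  1.11  0.21] F [-0.4  0.5  0.7] grip 1.001 0.0
turn [-0.    0.01 -0.33] shift [-8.01 -3.06  0.94]
```

>>> jog_arm --deltas '[-1, 0, 0, 0, 0, 0, -0.33, -1, -0.8, -0.306, 0.09, 0, 0, 0, -1, -0.8, -0.306, 0.09, 0, 0, 0, -1, -0.8, -0.306, 0.09, 0, 0, 0, -1, -0.8, -0.306, 0.09, 0, 0, 0, -1, -0.8, -0.306, 0.09, 0, 0, 0, -1, -0.8, -0.306, 0.09, 0, 0, 0, -1, -0.8, -0.306, 0.09, 0, 0, 0, -1, -0.8, -0.306, 0.09, 0, 0, 0, -1, -0.8, -0.306, 0.09, 0, 0, 0, -1, -0.8, -0.306, 0.09, 0, 0, 0, -1, 0, 0, 0, 0, 0, 0]'

```text
time: 17.72
ee_pos: [0.4033, -0.2951, 0.1203]
orientation: [[-0.02, 1.0, 0.0], [1.0, 0.02, -0.002], [-0.002, 0.0, -1.0]]
force: [0.0, 0.8, 0.7]
grip_width: 1.002
finger_force: 0.0
```

```bash
python3 -c "
from h import *
plan(.405,-.292,.03,1.4)
t=shot('top','top2'); s=shot('side','side4')
for b in [(.43,.53,-.13,-.04,.045,.1),(.43,.53,-.01,.1,.045,.1)]:
  for k,p in zip('ts',cloud([t,s],*b)): print(k,len(p),rect(p),p[:,:3].mean(0))
cv2.imwrite('pics/c6.png',np.vstack([cv2.resize(t['img'][170:270,300:440],(560,400),interpolation=2)])[:,:,::-1])
"
```

```text
t 17.7 pos [ 0.4033 -0.2951  0.1203] q [-0.43  0.26  1.1   1.97 -0.26  1.07  0.8 ] F [0.  0.8 0.7] grip 1.002 0.0
turn [ 0.    0.03 -0.05] shift [0.12 0.07 3.61]
t 90 (array([473. , -92.2]), array([22.4, 42.9]), 89.5) [ 0.47299816 -0.09208826  0.06439591]
s 140 (array([477.7, -87.3]), array([32.4, 43. ]), 85.4) [ 0.47815537 -0.08241365  0.05910329]
t 110 (array([472.6,  42.2]), array([32.8, 40.5]), 89.4) [0.47257992 0.04115266 0.06452901]
s 204 (array([477.5,  46.2]), array([36.1, 43.8]), 87.8) [0.47816769 0.05575165 0.06177417]
```

View pics/c6.png

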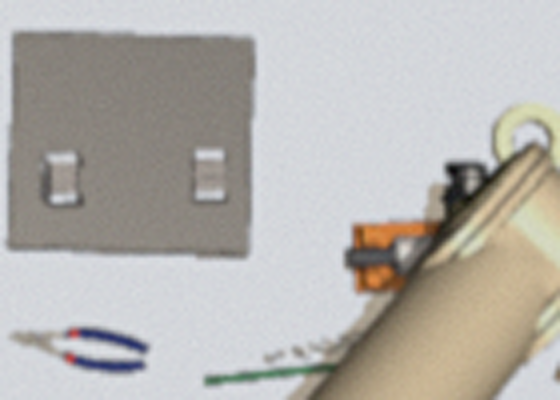

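Both vee blocks sit upright and in line on the plate ((63,178) and (209,175) in the crop), 131 mm apart. Gripping the roll.

>>> jog_arm --deltas '[-1, 0.12, 0.07, 0.8, 0, 0.03, -0.05, -1, 0, 0, 0.8, 0, 0, 0, -1, 0, 0, 0.8, 0, 0, 0, -1, 0, 0, 0.8, 0, 0, 0, -1, 0, 0, 0.6, 0, 0, 0, -1, 0, 0, 0.29, 0, 0, 0, -1, 0, 0, 0, 0, 0, 0]'

```text
time: 18.4
ee_pos: [0.407, -0.2868, 0.0167]
orientation: [[-0.031, 1.0, -0.002], [1.0, 0.031, 0.003], [0.003, -0.001, -1.0]]
force: [-0.6, 0.3, -0.7]
grip_width: 0.998
finger_force: 0.0
```

```bash
python3 -c "
from h import *
plan(.405,-.292,.018,1.4)
s=shot('side','side5')
cv2.imwrite('pics/c7.png',cv2.resize(s['img'][140:220,250:390],(700,400),interpolation=2)[:,:,::-1])
"
```

```text
t 18.4 pos [ 0.407  -0.2868  0.0167] q [-0.28  0.44  0.94  2.04 -0.47  0.88  0.95] F [-0.6  0.3 -0.7] grip 0.998 0.0
turn [-0.02 -0.03  0.08] shift [-0.2  -0.08 -0.05]
```

View pics/c7.png

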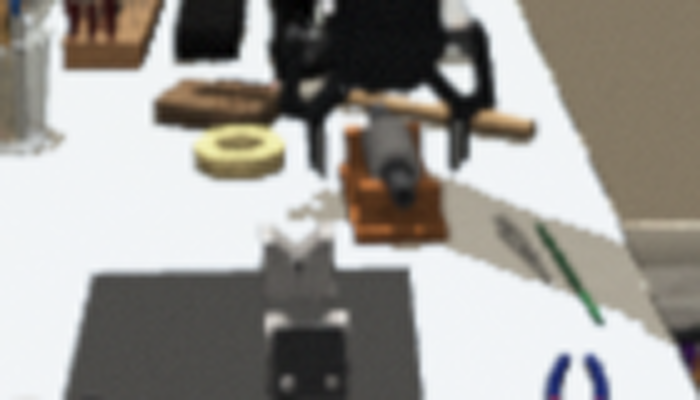

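The fingers straddle the barrel ((320,160) and (460,160), roll at (390,150)). Trim and close.

>>> jog_arm --deltas '[-1, -0.2, -0.08, -0.03, -0.02, -0.03, 0.08, -1, 0, 0, 0, 0, 0, 0, 1, 0, 0, 0, 0, 0, 0, 1, 0, 0, 0, 0, 0, 0, 1, 0, 0, 0, 0, 0, 0, 1, 0, 0, 0, 0, 0, 0, 1, 0, 0, 0, 0, 0, 0, 1, 0, 0, 0, 0, 0, 0, 1, 0, 0, 0, 0, 0, 0, 1, 0, 0, 0, 0, 0, 0, 1, 0, 0, 0, 0, 0, 0, 1, 0, 0, 0, 0, 0, 0]' --force 80

```text
time: 19.45
ee_pos: [0.4046, -0.2931, 0.0186]
orientation: [[-0.023, 1.0, 0.001], [1.0, 0.023, 0.0], [0.0, 0.001, -1.0]]
force: [-5.9, 4.0, 11.3]
grip_width: 0.398
finger_force: 78.3
```

>>> jog_arm --deltas '[1, 0, 0, -0.1, 0, 0, 0, 1, 0, 0, -0.3, 0, 0, 0, 1, 0, 0, -0.6, 0, 0, 0, 1, 0, 0, -0.8, 0, 0, 0, 1, 0, 0, -0.9, 0, 0, 0, 1, 0, 0, -0.9, 0, 0, 0, 1, 0, 0, -0.9, 0, 0, 0, 1, 0, 0, 0, 0, 0, 0, 1, 0, 0, 0, 0, 0, 0]'

```text
time: 20.2
ee_pos: [0.4056, -0.2927, 0.131]
orientation: [[-0.024, 1.0, 0.004], [1.0, 0.024, 0.0], [-0.0, 0.004, -1.0]]
force: [-0.6, 0.1, -8.1]
grip_width: 0.401
finger_force: 81.0
```

```bash
python3 -c "
from h import *
plan(.4767,-.03,.13,0)
s=shot('side','side6')
cv2.imwrite('pics/c8.png',cv2.resize(s['img'][120:220,250:390],(700,500),interpolation=2)[:,:,::-1])
"
```

```text
t 20.2 pos [ 0.4056 -0.2927  0.131 ] q [-0.46  0.24  1.12  1.96 -0.24  1.09  0.79] F [-0.6  0.1 -8.1] grip 0.401 81.0
turn [0.05 0.   0.3 ] shift [10.51  2.85  0.04]
```

View pics/c8.png

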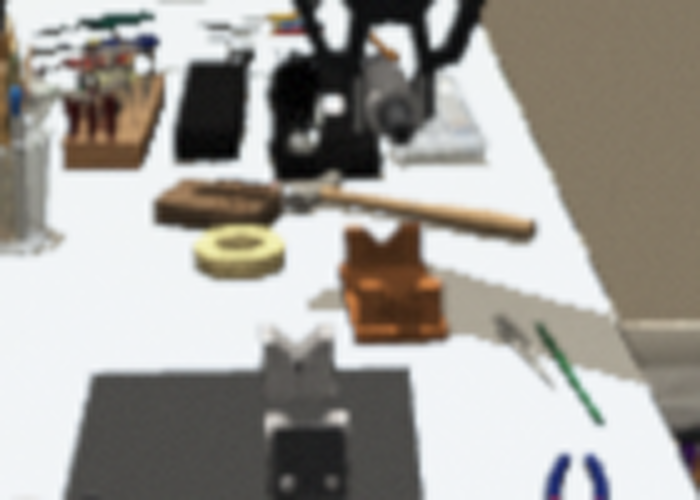

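Roll held cleanly out of the rest (plain end at (400,115)). Moving over the blocks.

>>> jog_arm --deltas '[1, 0, 0, 0, 0.05, 0, 0.3, 1, 0.5, 0.15, 0, 0, 0, 0, 1, 0.8, 0.22, 0, 0, 0, 0, 1, 0.8, 0.22, 0, 0, 0, 0, 1, 0.8, 0.22, 0, 0, 0, 0, 1, 0.8, 0.22, 0, 0, 0, 0, 1, 0.8, 0.22, 0, 0, 0, 0, 1, 0.8, 0.22, 0, 0, 0, 0, 1, 0.8, 0.22, 0, 0, 0, 0, 1, 0.8, 0.22, 0, 0, 0, 0, 1, 0.8, 0.22, 0, 0, 0, 0, 1, 0.8, 0.22, 0, 0, 0, 0, 1, 0.8, 0.22, 0, 0, 0, 0, 1, 0.8, 0.22, 0, 0, 0, 0, 1, 0.4, 0.06, 0, 0, 0, 0, 1, 0, 0, 0, 0, 0, 0, 1, 0, 0, 0, 0, 0, 0]'

```text
time: 21.67
ee_pos: [0.4759, -0.0309, 0.1297]
orientation: [[0.001, 1.0, -0.004], [1.0, -0.001, -0.002], [-0.002, -0.004, -1.0]]
force: [0.6, -1.1, -7.5]
grip_width: 0.398
finger_force: 80.8
```

```bash
python3 -c "
from h import *
plan(.4767,-.03,.085,0)
t=shot('top','top3'); s=shot('side','side7')
for n,d in (('t',t),('s',s)):
  for b in [(.44,.51,0,.09,.11,.17),(.43,.53,-.01,.1,.04,.09)]:
    p=cloud([d],*b)[0]
    if len(p): print(n,b[4],len(p),p[:,:3].min(0),p[:,:3].max(0),np.percentile(p[:,1],[90,95]))
cv2.imwrite('pics/c9.png',np.hstack([cv2.resize(t['img'][170:250,300:400],(400,320),interpolation=2),cv2.resize(s['img'][130:230,235:360],(400,320),interpolation=2)])[:,:,::-1])
"
```

```text
t 21.7 pos [ 0.4759 -0.0309  0.1297] q [-0.97  0.12  1.01  2.   -0.12  1.08  0.09] F [ 0.6 -1.1 -7.5] grip 0.398 80.8
turn [-0.05  0.02 -0.01] shift [0.04 0.03 1.79]
t 0.11 33 [0.4649147  0.02490438 0.1471008 ] [0.47943731 0.04551977 0.1686209 ] [0.04525756 0.04537249]
t 0.04 75 [0.45260855 0.02598683 0.04065534] [0.49822556 0.05880345 0.08052695] [0.05434712 0.0547603 ]
s 0.11 139 [4.59731359e-01 7.87315030e-06 1.39452173e-01] [0.49271468 0.05096413 0.16942888] [0.04727874 0.04863488]
s 0.04 228 [0.45580769 0.02546094 0.04007745] [0.49982551 0.06420254 0.07772045] [0.06088388 0.0615585 ]
```

View pics/c9.png

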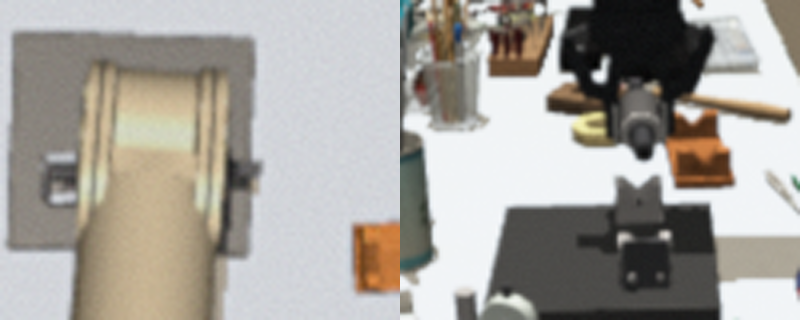

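>>> jog_arm --deltas '[1, 0.1, 0.03, 0.3, -0.05, 0.02, -0.01, 1, 0, 0, 0.4, 0, 0, 0, 1, 0, 0, 0.4, 0, 0, 0, 1, 0, 0, 0.4, 0, 0, 0, 1, 0, 0, 0.4, 0, 0, 0, 1, 0, 0, 0.3, 0, 0, 0, 1, 0, 0, 0.2, 0, 0, 0, 1, 0, 0, 0.1, 0, 0, 0, 1, 0, 0, 0, 0, 0, 0, 1, 0, 0, 0, 0, 0, 0]'

```text
time: 22.6
ee_pos: [0.4776, -0.0282, 0.0682]
orientation: [[0.0, 1.0, 0.002], [1.0, -0.0, 0.001], [0.001, 0.002, -1.0]]
force: [0.6, 0.3, -6.8]
grip_width: 0.401
finger_force: 80.8
```

```bash
python3 -c "
from h import *
plan(.477,-.0285,.0473,0)"
```

```text
t 22.6 pos [ 0.4776 -0.0282  0.0682] q [-0.9   0.26  0.96  2.06 -0.26  0.95  0.21] F [ 0.6  0.3 -6.8] grip 0.401 80.8
turn [ 0.03 -0.01 -0.  ] shift [-0.01 -0.03  0.84]
```

>>> jog_arm --deltas '[1, 0, -0.03, 0.15, 0.03, -0.01, 0, 1, 0, 0, 0.15, 0, 0, 0, 1, 0, 0, 0.15, 0, 0, 0, 1, 0, 0, 0.1, 0, 0, 0, 1, 0, 0, 0.06, 0, 0, 0, 1, 0, 0, 0.04, 0, 0, 0, 1, 0, 0, 0.03, 0, 0, 0, 1, 0, 0, 0, 0, 0, 0, 1, 0, 0, 0, 0, 0, 0]'

```text
time: 23.35
ee_pos: [0.4768, -0.0281, 0.0511]
orientation: [[0.0, 1.0, -0.0], [1.0, -0.0, 0.0], [0.0, -0.0, -1.0]]
force: [0.0, -0.1, -7.7]
grip_width: 0.4
finger_force: 80.8
```

>>> jog_arm --deltas '[1, 0, 0, 0.05, 0, 0, 0, 1, 0, 0, 0.03, 0, 0, 0, 1, 0, 0, 0.03, 0, 0, 0, 1, 0, 0, 0.02, 0, 0, 0, 1, 0, 0, 0.02, 0, 0, 0, 1, 0, 0, 0, 0, 0, 0]'

```text
time: 23.85
ee_pos: [0.4769, -0.0281, 0.0476]
orientation: [[0.0, 1.0, -0.0], [1.0, -0.0, 0.001], [0.001, -0.0, -1.0]]
force: [-2.8, 0.3, 0.2]
grip_width: 0.4
finger_force: 81.3
```

>>> jog_arm --deltas '[1, 0, 0, 0.02, 0, 0, 0, 1, 0, 0, 0, 0, 0, 0, 0.1, 0, 0, 0, 0, 0, 0, -0.3, 0, 0, 0, 0, 0, 0, -1, 0, 0, 0, 0, 0, 0, -1, 0, 0, 0, 0, 0, 0, -1, 0, 0, 0, 0, 0, 0, -1, 0, 0, 0, 0, 0, 0, -1, 0, 0, 0, 0, 0, 0, -1, 0, 0, 0, 0, 0, 0, -1, 0, 0, -0.3, 0, 0, 0, -1, 0, 0, -0.7, 0, 0, 0, -1, 0, 0, -1, 0, 0, 0, -1, 0, 0, -1, 0, 0, 0, -1, 0, 0, -1, 0, 0, 0, -1, 0, 0, -1, 0, 0, 0, -1, 0, 0, -1, 0, 0, 0, -1, 0, 0, -1, 0, 0, 0]'

```text
time: 25.35
ee_pos: [0.4766, -0.0287, 0.2234]
orientation: [[0.001, 1.0, 0.0], [1.0, -0.001, 0.001], [0.001, 0.0, -1.0]]
force: [0.9, 0.8, -0.5]
grip_width: 0.999
finger_force: 0.0
```

```bash
python3 -c "
from h import *
plan(.602,.2953,.22,-18)"
```

```text
t 25.4 pos [ 0.4766 -0.0287  0.2234] q [-1.06 -0.06  1.01  1.89  0.05  1.28 -0.06] F [ 0.9  0.8 -0.5] grip 0.999 0.0
turn [-0.   -0.01  3.91] shift [13.88  0.77  0.14]
```

>>> jog_arm --deltas '[-1, 0, 0, 0, 0, 0, 0.98, -1, 0, 0, 0, 0, 0, 0.98, -1, 0, 0, 0, 0, 0, 0.98, -1, 0, 0, 0, 0, 0, 0.98, -1, 0.925, 0.05, 0, 0, 0, 0, -1, 0.925, 0.05, 0, 0, 0, 0, -1, 0.925, 0.05, 0, 0, 0, 0, -1, 0.925, 0.05, 0, 0, 0, 0, -1, 0.925, 0.05, 0, 0, 0, 0, -1, 0.925, 0.05, 0, 0, 0, 0, -1, 0.925, 0.05, 0, 0, 0, 0, -1, 0.925, 0.05, 0, 0, 0, 0, -1, 0.925, 0.05, 0, 0, 0, 0, -1, 0.925, 0.05, 0, 0, 0, 0, -1, 0.925, 0.05, 0, 0, 0, 0, -1, 0.925, 0.05, 0, 0, 0, 0, -1, 0.925, 0.05, 0, 0, 0, 0, -1, 0.925, 0.05, 0, 0, 0, 0, -1, 0.925, 0.05, 0, 0, 0, 0, -1, 0, 0, 0, 0, 0, 0]'

```text
time: 27.02
ee_pos: [0.6012, 0.3013, 0.2212]
orientation: [[0.303, 0.953, -0.001], [0.953, -0.303, 0.0], [0.0, -0.001, -1.0]]
force: [-0.1, 1.0, -0.8]
grip_width: 1.001
finger_force: 0.0
```

```bash
python3 -c "
from h import *
plan(.602,.2953,.12,-18)
t=shot('top','top4'); s=shot('side','side8')
for n,d in (('t',t),('s',s)):
  p=cloud([d],.43,.53,-.15,.1,.09,.105)[0]; print(n,'roll',len(p),rect(p) if len(p) else '')
  p=cloud([d],.43,.53,-.16,.1,.07,.11)[0]; print(n,'roll',len(p),rect(p) if len(p) else '')
cv2.imwrite('pics/c10.png',np.hstack([cv2.resize(t['img'][170:250,300:400],(400,320),interpolation=2),cv2.resize(s['img'][150:300,210:400],(400,320),interpolation=2)])[:,:,::-1])
"
```

```text
t 27.0 pos [0.6012 0.3013 0.2212] q [-1.07  0.54  0.81  1.37 -0.39  1.39 -0.58] F [-0.1  1.  -0.8] grip 1.001 0.0
turn [-0.01 -0.    0.07] shift [-0.22  0.1   4.05]
t roll 2 (array([471.8, -35.9]), array([3.6, 0. ]), 91.4)
t roll 314 (array([474.4, -39.7]), array([ 35. , 174.8]), 2.0)
s roll 0 
s roll 269 (array([479.2, -29.8]), array([ 40.3, 185.1]), 0.2)
```

View pics/c10.png

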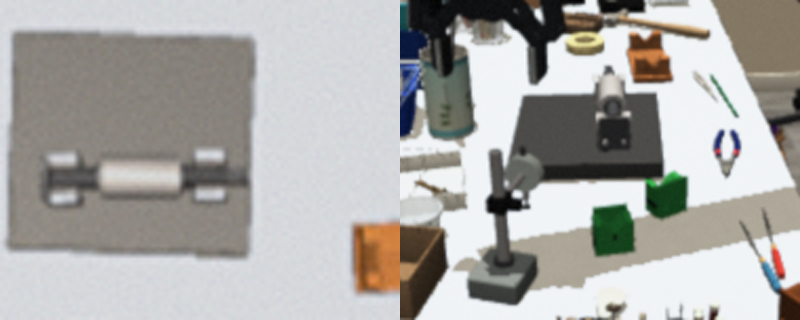

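The roll is seated in both vees, square end right (barrel (140,177), square (243,177) in the crop). The gripper is above the indicator. Checking the gap numerically while descending on the column.

```bash
python3 -c "
from h import *
for f in('top4','side8'):
  d=np.load(f+'.npz'); p=cloud([d],.43,.53,-.16,.1,.07,.11)[0]; g=p[:,3:].mean(1)
  print(f,'yext',p[:,1].min(),p[:,1].max()); c=p[abs(p[:,0]-np.median(p[:,0]))<.006]
  if f=='top4': 
    b=c[c[:,3:].mean(1)>130]; b=b[(b[:,1]<.02)&(b[:,1]>-.075)]; print('barrel y',b[:,1].min(),b[:,1].max(),b[:,1].mean())
  q=cloud([d],.55,.66,.25,.34,.132,.17)[0]; print('col',rect(q),len(q))
"
```

```text
top4 yext -0.12726210433956037 0.04737433205402486
barrel y -0.06284998710767674 0.0045519344003712705 -0.02907279858508615
col (array([600.3, 292.1]), array([13.6, 10.5]), 4.8) 19
side8 yext -0.1223355151497312 0.06280452962284333
col (array([603.1, 295.7]), array([15.7, 13.3]), 67.7) 85
```

>>> jog_arm --deltas '[-1, -0.22, 0.1, 0.5, 0, 0, 0.07, -1, 0, 0, 0.5, 0, 0, 0, -1, 0, 0, 0, 0, 0, 0, -1, 0, 0, 0, 0, 0, 0]'

```text
time: 27.45
ee_pos: [0.6015, 0.2891, 0.1956]
orientation: [[0.315, 0.949, -0.002], [0.949, -0.315, -0.001], [-0.001, -0.002, -1.0]]
force: [0.4, 0.5, 0.0]
grip_width: 1.001
finger_force: 0.0
```

```bash
python3 -c "
from h import *
plan(.6025,.294,.116,-18)"
```

```text
t 27.4 pos [0.6015 0.2891 0.1956] q [-1.07  0.55  0.8   1.42 -0.4   1.34 -0.57] F [0.4 0.5 0. ] grip 1.001 0.0
turn [-0.03  0.02 -0.08] shift [ 0.2  -0.02  3.19]
```

>>> jog_arm --deltas '[-1, 0.1, 0, 0.4, -0.03, 0.02, -0.08, -1, 0, 0, 0.6, 0, 0, 0, -1, 0, 0, 0.6, 0, 0, 0, -1, 0, 0, 0.6, 0, 0, 0, -1, 0, 0, 0.5, 0, 0, 0, -1, 0, 0, 0.3, 0, 0, 0, -1, 0, 0, 0.2, 0, 0, 0, -1, 0, 0, 0, 0, 0, 0, -1, 0, 0, 0, 0, 0, 0]'

```text
time: 28.2
ee_pos: [0.6035, 0.2925, 0.1172]
orientation: [[0.308, 0.951, 0.003], [0.951, -0.308, 0.001], [0.002, 0.002, -1.0]]
force: [0.3, 0.0, 0.1]
grip_width: 1.001
finger_force: 0.0
```

```bash
python3 -c "
from h import *
plan(.6025,.294,.116,-18)"
```

```text
t 28.2 pos [0.6035 0.2925 0.1172] q [-1.05  0.61  0.76  1.5  -0.44  1.2  -0.53] F [0.3 0.  0.1] grip 1.001 0.0
turn [ 0.03 -0.02  0.02] shift [ 0.04 -0.06  0.05]
```

Good. Close on the column and lift.

>>> jog_arm --deltas '[-1, 0.04, -0.06, 0.04, 0.03, -0.02, 0.02, -1, 0, 0, 0, 0, 0, 0, 1, 0, 0, 0, 0, 0, 0, 1, 0, 0, 0, 0, 0, 0, 1, 0, 0, 0, 0, 0, 0, 1, 0, 0, 0, 0, 0, 0, 1, 0, 0, 0, 0, 0, 0, 1, 0, 0, 0, 0, 0, 0, 1, 0, 0, 0, 0, 0, 0, 1, 0, 0, 0, 0, 0, 0, 1, 0, 0, 0, 0, 0, 0, 1, 0, 0, 0, 0, 0, 0, 1, 0, 0, 0, 0, 0, 0, 1, 0, 0, 0, 0, 0, 0, 1, 0, 0, 0, 0, 0, 0, 1, 0, 0, 0, 0, 0, 0]' --force 80

```text
time: 29.53
ee_pos: [0.6024, 0.2938, 0.1159]
orientation: [[0.309, 0.951, 0.0], [0.951, -0.309, 0.0], [0.0, 0.0, -1.0]]
force: [2.9, -0.9, 0.9]
grip_width: 0.144
finger_force: 78.0
```

>>> jog_arm --deltas '[1, 0, 0, -0.1, 0, 0, 0, 1, 0, 0, -0.3, 0, 0, 0, 1, 0, 0, -0.6, 0, 0, 0, 1, 0, 0, -0.8, 0, 0, 0, 1, 0, 0, -0.9, 0, 0, 0, 1, 0, 0, -0.9, 0, 0, 0, 1, 0, 0, -0.8, 0, 0, 0, 1, 0, 0, -0.5, 0, 0, 0, 1, 0, 0, -0.2, 0, 0, 0, 1, 0, 0, 0, 0, 0, 0, 1, 0, 0, 0, 0, 0, 0]'

```text
time: 30.45
ee_pos: [0.6015, 0.2939, 0.2419]
orientation: [[0.309, 0.951, -0.002], [0.951, -0.309, -0.0], [-0.001, -0.002, -1.0]]
force: [-0.5, -0.1, -8.8]
grip_width: 0.145
finger_force: 78.5
```

```bash
python3 -c "
from h import *
plan(.542,-.0285,.246,-90)"
```

```text
t 30.4 pos [0.6015 0.2939 0.2419] q [-1.07  0.53  0.82  1.35 -0.38  1.43 -0.58] F [-0.5 -0.1 -8.8] grip 0.145 78.5
turn [-1.000e-02  3.000e-02  1.571e+01] shift [-2.38 12.9  -0.16]
```

>>> jog_arm --deltas '[1, 0, 0, 0, 0, 0, 0.5, 1, 0, 0, 0, 0, 0, 0.8, 1, 0, 0, 0, 0, 0, 0.96, 1, 0, 0, 0, 0, 0, 0.96, 1, 0, 0, 0, 0, 0, 0.96, 1, 0, 0, 0, 0, 0, 0.96, 1, 0, 0, 0, 0, 0, 0.96, 1, 0, 0, 0, 0, 0, 0.96, 1, 0, 0, 0, 0, 0, 0.96, 1, 0, 0, 0, 0, 0, 0.96, 1, 0, 0, 0, 0, 0, 0.96, 1, 0, 0, 0, 0, 0, 0.96, 1, 0, 0, 0, 0, 0, 0.96, 1, 0, 0, 0, 0, 0, 0.96, 1, 0, 0, 0, 0, 0, 0.96, 1, 0, 0, 0, 0, 0, 0.96, 1, 0, 0, 0, 0, 0, 0.7, 1, 0, 0, 0, 0, 0, 0.27]'

```text
time: 31.95
ee_pos: [0.6014, 0.294, 0.2414]
orientation: [[1.0, -0.003, -0.003], [-0.003, -1.0, -0.001], [-0.003, 0.001, -1.0]]
force: [-0.0, -0.3, -8.6]
grip_width: 0.14
finger_force: 78.3
```

>>> jog_arm --deltas '[1, -0.08, 0.43, 0, 0, 0, 0, 1, -0.158, 0.86, 0, 0, 0, 0, 1, -0.158, 0.86, 0, 0, 0, 0, 1, -0.158, 0.86, 0, 0, 0, 0, 1, -0.158, 0.86, 0, 0, 0, 0, 1, -0.158, 0.86, 0, 0, 0, 0, 1, -0.158, 0.86, 0, 0, 0, 0, 1, -0.158, 0.86, 0, 0, 0, 0, 1, -0.158, 0.86, 0, 0, 0, 0, 1, -0.158, 0.86, 0, 0, 0, 0, 1, -0.158, 0.86, 0, 0, 0, 0, 1, -0.158, 0.86, 0, 0, 0, 0, 1, -0.158, 0.86, 0, 0, 0, 0, 1, -0.158, 0.86, 0, 0, 0, 0, 1, -0.158, 0.86, 0, 0, 0, 0, 1, -0.08, 0.43, 0, 0, 0, 0, 1, 0, 0, 0, 0, 0, 0, 1, 0, 0, 0, 0, 0, 0]'

```text
time: 33.45
ee_pos: [0.5422, -0.0292, 0.2429]
orientation: [[1.0, -0.001, -0.001], [-0.001, -1.0, 0.001], [-0.001, -0.001, -1.0]]
force: [0.2, -0.0, -8.6]
grip_width: 0.142
finger_force: 78.4
```

```bash
python3 -c "
from h import *
plan(.542,-.0285,.16,-90)
t=shot('top','top5'); s=shot('side','side9')
p=cloud([s],.38,.62,-.12,.06,.09,.27)[0]; np.set_printoptions(suppress=True)
for z in np.arange(.12,.25,.01):
  q=p[abs(p[:,2]-z)<.005]; print(round(z,2),len(q),q[:,:2].min(0).round(4),q[:,:2].max(0).round(4)) if len(q) else 0
cv2.imwrite('pics/c11.png',np.hstack([cv2.resize(t['img'][150:250,290:400],(300,272),interpolation=2),cv2.resize(s['img'][90:230,220:400],(500,389),interpolation=2)[:272+0] if 0 else cv2.resize(s['img'][90:230,220:400],(350,272),interpolation=2)])[:,:,::-1])
"
```

```text
t 33.5 pos [ 0.5422 -0.0292  0.2429] q [-1.07  0.3   1.26  1.71 -0.29  1.35 -1.33] F [ 0.2 -0.  -8.6] grip 0.142 78.4
turn [-0.02  0.01 -0.01] shift [-0.01 -0.03  3.32]
0.13 62 [ 0.5201 -0.0497] [0.5809 0.0026]
0.14 68 [ 0.5198 -0.0526] [0.5804 0.0051]
0.15 178 [ 0.5221 -0.055 ] [0.5804 0.0049]
0.16 28 [ 0.5359 -0.0327] [ 0.5554 -0.0153]
0.17 19 [ 0.538  -0.0343] [ 0.5518 -0.0186]
0.18 21 [ 0.477  -0.0313] [ 0.5515 -0.0202]
0.19 24 [ 0.4769 -0.0293] [ 0.5512 -0.0152]
0.2 26 [ 0.4766 -0.0265] [ 0.5505 -0.0169]
0.21 31 [ 0.4741 -0.0269] [ 0.55   -0.0068]
0.22 55 [ 0.474  -0.0282] [ 0.555  -0.0021]
0.23 102 [ 0.4732 -0.0357] [ 0.5569 -0.0011]
0.24 42 [ 0.4733 -0.0337] [ 0.5513 -0.0034]
```

View pics/c11.png

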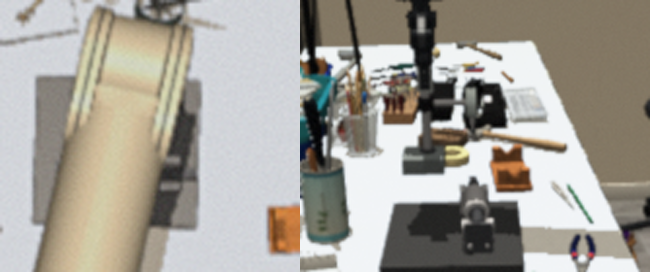

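The indicator is upright and behind the roll, its dial over the barrel ((470,105) in the crop). Side-view numbers give foot x ≈ 479.5 mm against roll axis 479.2 mm. Lowering.

>>> jog_arm --deltas '[1, 0, 0, 0.3, 0, 0, 0, 1, 0, 0, 0.5, 0, 0, 0, 1, 0, 0, 0.5, 0, 0, 0, 1, 0, 0, 0.5, 0, 0, 0, 1, 0, 0, 0.5, 0, 0, 0, 1, 0, 0, 0.4, 0, 0, 0, 1, 0, 0, 0.3, 0, 0, 0, 1, 0, 0, 0.2, 0, 0, 0, 1, 0, 0, 0.1, 0, 0, 0, 1, 0, 0, 0, 0, 0, 0, 1, 0, 0, 0, 0, 0, 0]'

```text
time: 34.47
ee_pos: [0.5429, -0.0287, 0.1611]
orientation: [[1.0, -0.001, 0.0], [-0.001, -1.0, 0.0], [0.0, -0.0, -1.0]]
force: [-0.2, 1.1, -8.5]
grip_width: 0.141
finger_force: 78.6
```

```bash
python3 -c "
from h import *
plan(.542,-.0285,.1465,-90)"
```

```text
t 34.5 pos [ 0.5429 -0.0287  0.1611] q [-0.99  0.39  1.18  1.81 -0.38  1.2  -1.27] F [-0.2  1.1 -8.5] grip 0.141 78.6
turn [-0.   -0.   -0.01] shift [-0.04 -0.01  0.58]
```

>>> jog_arm --deltas '[1, -0.03, 0, 0.15, 0, 0, 0, 1, 0, 0, 0.15, 0, 0, 0, 1, 0, 0, 0.1, 0, 0, 0, 1, 0, 0, 0.08, 0, 0, 0, 1, 0, 0, 0.05, 0, 0, 0, 1, 0, 0, 0.03, 0, 0, 0, 1, 0, 0, 0.02, 0, 0, 0, 1, 0, 0, 0.02, 0, 0, 0, 1, 0, 0, 0, 0, 0, 0]'

```text
time: 35.22
ee_pos: [0.542, -0.0286, 0.146]
orientation: [[1.0, -0.001, -0.0], [-0.001, -1.0, 0.0], [-0.0, -0.0, -1.0]]
force: [-1.6, 0.8, -4.8]
grip_width: 0.144
finger_force: 78.8
```

Touching; a hair more.

>>> jog_arm --deltas '[1, 0, 0, 0.02, 0, 0, 0, 1, 0, 0, 0.02, 0, 0, 0, 1, 0, 0, 0, 0, 0, 0, 1, 0, 0, 0, 0, 0, 0]'

```text
time: 35.55
ee_pos: [0.5425, -0.0287, 0.146]
orientation: [[1.0, -0.001, 0.001], [-0.001, -1.0, 0.001], [0.001, -0.001, -1.0]]
force: [-4.9, 0.4, 8.8]
grip_width: 0.142
finger_force: 80.4
```

>>> jog_arm --deltas '[0.5, 0, 0, 0, 0, 0, 0, 0.2, 0, 0, 0, 0, 0, 0, -0.2, 0, 0, 0, 0, 0, 0, -0.6, 0, 0, 0, 0, 0, 0, -1, 0, 0, 0, 0, 0, 0, -1, 0, 0, 0, 0, 0, 0, -1, 0, 0, 0, 0, 0, 0, -1, 0, 0, 0, 0, 0, 0, -1, 0, 0, -0.3, 0, 0, 0, -1, 0, 0, -0.6, 0, 0, 0, -1, 0, 0, -0.8, 0, 0, 0, -1, 0, 0, -0.9, 0, 0, 0, -1, 0, 0, -0.9, 0, 0, 0, -1, 0, 0, -0.5, 0, 0, 0, -1, 0.5, 0.5, 0, 0, 0, 0, -1, 0.5, 1, 0, 0, 0, 0, -1, 0, 1, 0, 0, 0, 0, -1, 0, 1, 0, 0, 0, 0, -1, 0, 0, 0, 0, 0, 0]'

```text
time: 37.13
ee_pos: [0.5657, -0.122, 0.2451]
orientation: [[1.0, -0.007, -0.0], [-0.007, -1.0, -0.002], [-0.0, 0.002, -1.0]]
force: [-0.5, -1.5, -0.9]
grip_width: 0.994
finger_force: 0.0
```

```bash
python3 -c "
from h import *
plan(.5,-.2,.26,-90)
t=shot('top','top6'); s=shot('side','side10')
np.set_printoptions(suppress=True)
for n,d in(('t',t),('s',s)):
  for b in [(.49,.62,-.1,.08,.035,.07),(.5,.6,-.1,.08,.155,.2),(.42,.53,-.16,.1,.07,.092),(.43,.53,-.1,.05,.1,.155)]:
    p=cloud([d],*b)[0]; print(n,b[:2],len(p),rect(p) if len(p)>3 else '',p[:,:3].mean(0))
cv2.imwrite('pics/c12.png',np.hstack([cv2.resize(t['img'][160:260,290:400],(350,318),interpolation=2),cv2.resize(s['img'][130:240,230:360],(440,372),interpolation=2)[27:345]])[:,:,::-1])
"
```

```text
t 37.1 pos [ 0.5657 -0.122   0.2451] q [-0.78  0.4   1.18  1.61 -0.37  1.38 -1.13] F [-0.5 -1.5 -0.9] grip 0.994 0.0
turn [ 0.03  0.   -0.09] shift [-2.63  3.12 -0.6 ]
t (0.49, 0.62) 169 (array([548.5, -29.1]), array([57.7, 66.6]), 89.2) [ 0.54858415 -0.02621836  0.05403867]
t (0.5, 0.6) 16 (array([538.3, -29.4]), array([12. , 11.5]), 42.2) [ 0.53884085 -0.02932017  0.1831171 ]
t (0.42, 0.53) 101 (array([469.7,  17.3]), array([35. , 59.9]), 9.5) [0.47292163 0.01407429 0.07881236]
t (0.43, 0.53) 25 (array([510.7, -31.9]), array([38.9, 16.9]), 9.4) [ 0.51418957 -0.02856459  0.13030568]
s (0.49, 0.62) 305 (array([550.3, -25. ]), array([57.1, 60. ]), 88.7) [ 0.54985365 -0.01298198  0.05145887]
s (0.5, 0.6) 56 (array([543.7, -24.7]), array([12.8, 12.5]), 86.6) [ 0.54372779 -0.02389885  0.17150263]
s (0.42, 0.53) 246 (array([476.5, -19.8]), array([165.1,  41.2]), 88.5) [0.47856072 0.00464131 0.07879371]
s (0.43, 0.53) 139 (array([499.3, -16.1]), array([57.4, 31.4]), 4.9) [ 0.48941329 -0.01659947  0.13104703]
```

View pics/c12.png

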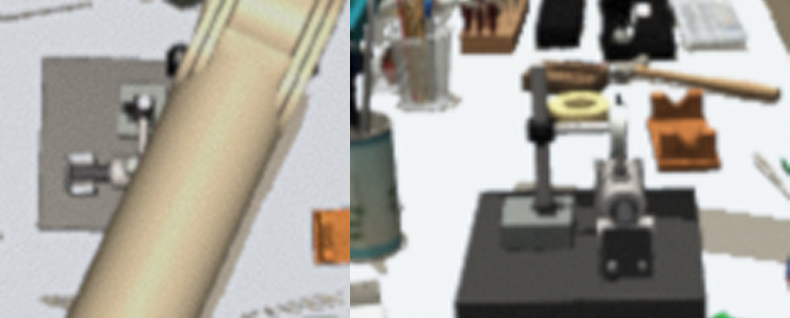

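Everything is in place: indicator base on the plate behind the roll ((140,110) top, (540,220) side), dial over the barrel, vees and roll undisturbed, arm clear. I'll let it settle and hand in.

>>> jog_arm --deltas '[-1, 0, 0.5, -0.4, 0, 0, 0, -1, 0, 0.5, -0.4, 0, 0, 0, -1, 0, 0, 0, 0, 0, 0, -1, 0, 0, 0, 0, 0, 0, -1, 0, 0, 0, 0, 0, 0, -1, 0, 0, 0, 0, 0, 0, -1, 0, 0, 0, 0, 0, 0, -1, 0, 0, 0, 0, 0, 0]'

```text
time: 37.9
ee_pos: [0.5669, -0.1403, 0.2643]
orientation: [[1.0, 0.001, -0.001], [0.001, -1.0, 0.0], [-0.001, -0.0, -1.0]]
force: [-0.2, -0.5, 0.1]
grip_width: 1.003
finger_force: 0.0
```

```bash
python3 -c "
from plant import job
print(job.finish_job())"
```

```text
the job is handed in; nothing more can be done
None
```

I handed in the finished set-up at about 38 s (no verdict came back): both vee blocks stand in line on the plate, the roll is seated with its plain end roughly 3–4 mm from the stop, and the indicator foot is over mid-barrel. I didn't read the spindle travel directly, and I left the loupe and the tape alone.

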